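Reload the dry-block heater

TASK

Take the finished orange tube carrier out of the heater and stand it upright in the middle of the green cooling mat, and seat every blue tube carrier that is on the bench in a bay of the heater, all its tubes fully down in their wells. Then lower the heater's cover gently until it is fully closed, and with it closed press the green start button all the way in and let it go. Leave the dropper bottle, the beaker and the wash bottle where they stand.

Things in the scene. Friction and masses are not known exactly. Their poses are not given: they have to be found in the camera images.
- fresh1_mid (a point): fresh tube carrier 1 (blue plate and rib, amber tubes; may be absent): 12 round-bottomed tubes (diameter 12, 20 apart, 3 along x, 4 along y) reach 30 below a plate 62 (x) x 82 (y) x 5; on it a central grip rib 44 (x) x 10 (y) x 32 high. 67 high, about 0.12 kg, stands alone on its tubes, same after a half turn. Point: its centre, 33.5 above the tube bottoms, 3.5 above the plate's underside; z up
- fresh2_mid (a point): fresh tube carrier 2 (blue plate and rib, amber tubes; may be absent): 12 round-bottomed tubes (diameter 12, 20 apart, 3 along x, 4 along y) reach 30 below a plate 62 (x) x 82 (y) x 5; on it a central grip rib 44 (x) x 10 (y) x 32 high. 67 high, about 0.12 kg, stands alone on its tubes, same after a half turn. Point: its centre, 33.5 above the tube bottoms, 3.5 above the plate's underside; z up
- fresh3_mid (a point): fresh tube carrier 3 (blue plate and rib, amber tubes; may be absent): 12 round-bottomed tubes (diameter 12, 20 apart, 3 along x, 4 along y) reach 30 below a plate 62 (x) x 82 (y) x 5; on it a central grip rib 44 (x) x 10 (y) x 32 high. 67 high, about 0.12 kg, stands alone on its tubes, same after a half turn. Point: its centre, 33.5 above the tube bottoms, 3.5 above the plate's underside; z up
- spent_mid (a point): finished tube carrier (orange plate and rib, grey tubes), at first in the back left bay: 12 round-bottomed tubes (diameter 12, 20 apart, 3 along x, 4 along y) reach 30 below a plate 62 (x) x 82 (y) x 5; on it a central grip rib 44 (x) x 10 (y) x 32 high. 67 high, about 0.12 kg, stands alone on its tubes, same after a half turn. Point: its centre, 33.5 above the tube bottoms, 3.5 above the plate's underside; z up
- bay0 (a point): front right (seen from the robot) bay of 12 square wells (14.5 wide, 36 deep, 20 apart, 3 along x, 4 along y) in the heater's aluminium block. Point: its centre at the block's top face, 58 above the bench; a seated carrier's plate lies on the block, its centre 3.5 above this point, either way round. x towards the hinge, y left, z up
- bay1 (a point): front left (seen from the robot) bay of 12 square wells (14.5 wide, 36 deep, 20 apart, 3 along x, 4 along y) in the heater's aluminium block. Point: its centre at the block's top face, 58 above the bench; a seated carrier's plate lies on the block, its centre 3.5 above this point, either way round. x towards the hinge, y left, z up
- bay2 (a point): back right (seen from the robot) bay of 12 square wells (14.5 wide, 36 deep, 20 apart, 3 along x, 4 along y) in the heater's aluminium block. Point: its centre at the block's top face, 58 above the bench; a seated carrier's plate lies on the block, its centre 3.5 above this point, either way round. x towards the hinge, y left, z up
- bay3 (a point): back left (seen from the robot) bay of 12 square wells (14.5 wide, 36 deep, 20 apart, 3 along x, 4 along y) in the heater's aluminium block. Point: its centre at the block's top face, 58 above the bench; a seated carrier's plate lies on the block, its centre 3.5 above this point, either way round. x towards the hinge, y left, z up
- mat: green square cooling mat fixed on the bench, 120 x 120, 3 thick; origin at the centre of its underside
- lid (a joint): angle of the heater's white hinged cover in rad: 0 closed, about 1.7 to 1.9 as found open, end stop 1.95; the stiff hinge keeps it at any angle it is left at (2 to 5 N at the handle moves it). The cover is a shallow box 170 x 216 x 52, hollow below
- lid_hinge (a point): middle of the cover's hinge axis, at the heater's back edge, 58 above the bench; x points level away from the front, y along the hinge axis, z up
- lid_handle (a point): middle of the cover's handle, round black bar, diameter 10, 110 long along y, 35 clear of the cover's front face (axis to face), held by two posts 100 apart. It lies 205 from the hinge axis towards the front and 30 above it when closed, and swings about the hinge; open, it is the cover's highest part, about 250 above the bench: carry things round it
- start_top (a point): top centre of the heater's green start button, diameter 32, on the blue control panel at the heater's right; pressed straight down
- start (a joint): travel of the start button in m: 0 released, 0.006 fully pressed (takes about 5 N); springs back
- dropper: amber dropper bottle, diameter 32, 75 tall, a bystander; origin at the centre of its underside
- beaker: clear beaker, diameter 72, 85 tall, a bystander; origin at the centre of its underside
- washbottle: white wash bottle, diameter 72, 186 tall with spout, a bystander; origin at the centre of its underside

How it is judged:
By the outcome, as a careful person would: the job done as asked, in the order asked, and still so for the second after the job is handed in, with the robot touching nothing.
Of fresh1, fresh2, fresh3 only 2 to 3 are there at a start; the rules pass over those that are not, and their reading is None.
At some moment in a run one of fresh1, fresh2, fresh3 may be knocked a few centimetres aside while the robot is not near it.
It also fails if it takes over 208 s, if anything falls off the work surface, if the arm or the gripper's body presses on something with over 40 N, if the wrist force passes 120 N, or if a joint passes its speed limit or range.

ROBOT

A 7-joint arm with a two-finger parallel gripper is mounted at the origin on the work surface. World frame = base frame: x ahead of the robot, y to its left, z up, the work surface at z = 0. Lengths are in m, angles in rad, forces in N, time in s.
With the tool pointing down it reaches from about 0.35 to 0.9 m from the base axis. Payload 19.9 kg.
Tool frame: the origin (TCP) lies midway between the tips of the shut fingers; the grasp point (between the pads) lies 19 mm behind it; z points along the fingers, y is the direction in which the jaws open and shut (so a half turn about z gives the same grasp; the last joint's range is limited). The gripper opens to 94 mm and grips with 3 to 60 N. Pads are 16 mm wide; open, the fingers measure 119 mm over their backs; the gripper's body (75 mm by 177 mm) begins 78 mm behind the grasp point.
Start: joints at [-1.329, 0.417, -0.01, 1.614, 0.005, 1.111, -0.053], TCP at [0.175, 0.6, 0.205] pointing down, gripper open.
Joint ranges: [-2.81, 2.81], [-0.39, 2.02], [-1.27, 1.25], [0.06, 2.57], [-1.19, 4.33], [0.19, 2], [-2.82, 2.82]. Speed limits (rad/s): [1.89, 1.89, 2.39, 2.39, 3.01, 3.01, 3.01].

INTERFACE

Orientations are given as a unit quaternion [w, x, y, z].
In Python, from station import sense, vision, bot gives the robot as it stands.
- The arm moves only by the tool drive_tool, never from a script. Its argument "moves" is a list of rows, each a list of 6 numbers: the shift along the world's x, y, z in cm, then the turn, a rotation vector about the world's x, y, z in degrees. In form: [[x, y, z, ax, ay, az], ...]. A call has 1 to 10 rows; each row shifts and turns the commanded pose from where the row before left it; what a row does not reach is not made up. A row lasts 1/8 s, in which the tool goes at most 62.5 mm and 10.7 degrees, less where a joint would pass 70% of its speed; a pose out of reach is approached as far as the arm can. A call is refused whole if a number of a shift passes 6.25 or a number of a turn 10.7, either way. A call with a gripper value outside its range is refused whole. "hand" is the opening, from -1 (shut) to 1 (fully open), so that 0 is half open, set as the call begins (left out, the last holds). The fingers move at their own pace and stop on an object; the grip force is fixed at half the most. Time passes only in rows, so rows that do not move let the fingers close. It gives the time, the measured TCP pose, the force and the opening at its end, in the units of the state.
- sense(): the state, without advancing time (a new reading comes with each control period).
- vision.get_image(name): name is "scene" or "top"; returns a dict with "image" (420x560x3 uint8, red, green, blue), "K" (3x3 intrinsics, pixels), "k1" (the pictures are not rectified: a ray, as slopes to the right and down, at radius r is drawn at 1 + k1 r^2 times it, then the intrinsics apply), "cam_to_world" (4x4, takes a point from camera to world coordinates). Camera axes: x right, y up, looking along -z (the intrinsics and any distortion apply to the point x, -y, -z); pixel columns grow to the right and rows downward; lengths in m; the calibration is good to about 2 mm. A picture is of the moment at which its call begins. There is no depth.
- bot.job_done(): hands the job in, once; it reports no verdict.
The state is a dict: "time": time; "qpos": joint angles; "dq": joint speeds; "joint_torque": joint torques, N m; "ee_pos": TCP position; "orientation": TCP orientation; "force": force on the tool from outside, world axes, zero at the start; "ft_torque": the same for the moment, N m; "width": finger opening in m.
Only numpy, scipy, OpenCV 4.12 (cv2) and the standard library are available. Lean on these libraries where they do the work, as an engineer would, in place of code of your own. Each camera call takes 0.05 s, during which the arm holds its last target. There are 200 camera calls.

## Working session

There is one attempt and no reset: what is moved stays moved. The work goes in short steps, Python scripts to look and compute and a tool call to move; the robot and the scene stay as the last step left them, time stands still between calls to the robot, and variables do not carry over. Pictures are saved under pics/ and viewed, about 12 in all and at most 16, crops included, and the job is handed in when it is done.

Besides the shell and the picture viewer there is one more tool, called after "Call:" as name(argument=value, ...), one argument or row to a line, values as JSON. drive_tool: Moves the arm, as the interface text tells. Its arguments: {"type":"object","properties":{"moves":{"type":"array"},"hand":{"type":"number"}},"required":["moves"]}

```bash
mkdir -p pics; ls
cat > h.py <<'E'
import numpy as np, cv2
from station import sense, vision, bot
def get(n,save=None):
    d=vision.get_image(n)
    if save: cv2.imwrite('pics/'+save,d['image'][:,:,::-1])
    return d
def ray(d,u,v):
    K=np.array(d['K']);k=d['k1']
    xd=np.array([(u-K[0,2])/K[0,0],(v-K[1,2])/K[1,1]]);x=xd.copy()
    for _ in range(30): x=xd/(1+k*(x@x))
    T=np.array(d['cam_to_world']);r=T[:3,:3]@np.array([x[0],-x[1],-1]);return T[:3,3],r
def onz(d,u,v,z):
    o,r=ray(d,u,v);return o+r*(z-o[2])/r[2]
def proj(d,p):
    T=np.array(d['cam_to_world']);K=np.array(d['K']);c=T[:3,:3].T@(np.array(p)-T[:3,3])
    x=np.array([c[0],-c[1]])/-c[2];x=x*(1+d['k1']*(x@x));return K[0,0]*x[0]+K[0,2],K[1,1]*x[1]+K[1,2]
E
python3 - <<'E'
from h import *
for n in('top','scene'):
    d=get(n,n+'0.png');print(n,d['K'],d['k1'],np.round(d['cam_to_world'],3))
s=sense();print(s)
E
```

```text
pics
top [[479.16749718   0.         273.56464331]
 [  0.         479.16749718 214.04956648]
 [  0.           0.           1.        ]] -0.14091901857393344 [[ 0.018  0.994 -0.106  0.431]
 [-1.     0.017 -0.007  0.071]
 [-0.005  0.106  0.994  1.486]
 [ 0.     0.     0.     1.   ]]
scene [[403.83923337   0.         276.56100329]
 [  0.         403.83923337 211.25328575]
 [  0.           0.           1.        ]] -0.06633233482402054 [[-0.979 -0.142  0.143  0.718]
 [ 0.201 -0.652  0.731  0.772]
 [-0.011  0.745  0.667  0.692]
 [ 0.     0.     0.     1.   ]]
{'time': 0.1, 'qpos': array([-1.32851683,  0.41788311, -0.01030804,  1.6140983 ,  0.00467348,
        1.11070021, -0.05301789]), 'dq': array([ 0.0019865 , -0.00040189, -0.00063946, -0.00085915,  0.00191949,
       -0.00068169, -0.00061285]), 'joint_torque': array([ 1.72827084e-03, -8.52600288e+01,  6.39499091e-01, -4.26705086e+01,
       -4.90369170e-02,  1.63283787e-02,  1.37446091e-05]), 'ee_pos': array([0.1748981 , 0.59968366, 0.20491386]), 'orientation': array([-4.62395513e-05,  1.41422593e-01,  9.89949174e-01, -5.30442052e-04]), 'force': array([-0.30960478, -1.12827792, -0.52150639]), 'ft_torque': array([-0.01861347,  0.04617121,  0.05838616]), 'width': 0.0940016306733678}
```

View pics/top0.png

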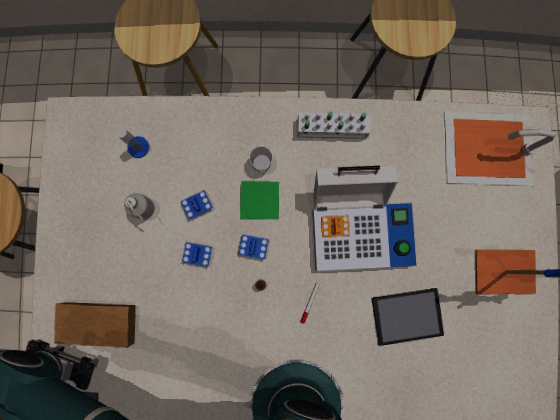

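View pics/scene0.png

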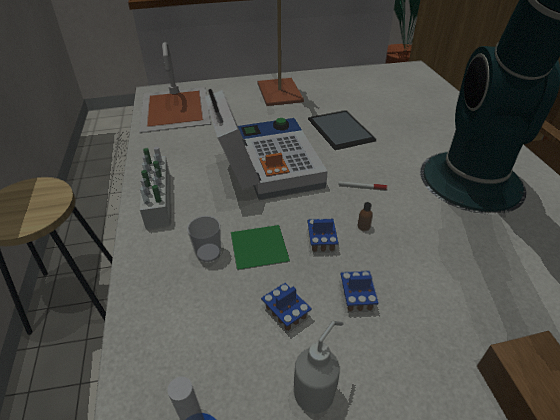

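Run:
```python
import cv2,numpy as np
a=cv2.imread('pics/top0.png')
c=cv2.resize(a[185:275,175:275],None,fx=8,fy=6.6,interpolation=cv2.INTER_CUBIC)
c1=cv2.resize(a[155:275,305:420],None,fx=5,fy=5,interpolation=cv2.INTER_CUBIC)
c0=cv2.resize(a[185:275,178:272],None,fx=6,fy=6,interpolation=cv2.INTER_CUBIC)
cv2.imwrite('pics/c0.png',c0);cv2.imwrite('pics/c1.png',c1)
```

```text
(no output)
```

View pics/c0.png

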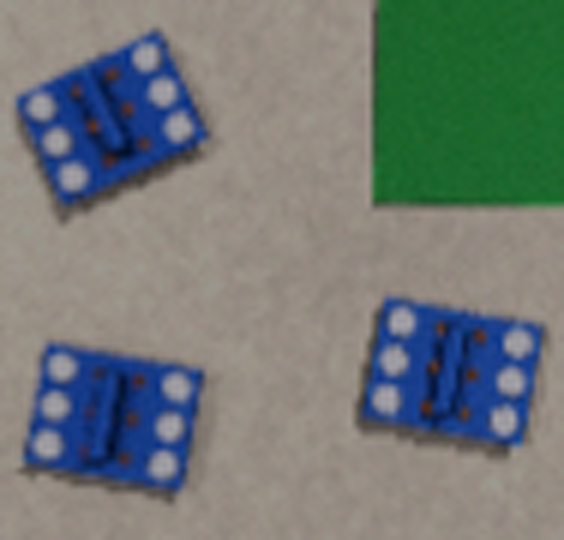

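View pics/c1.png

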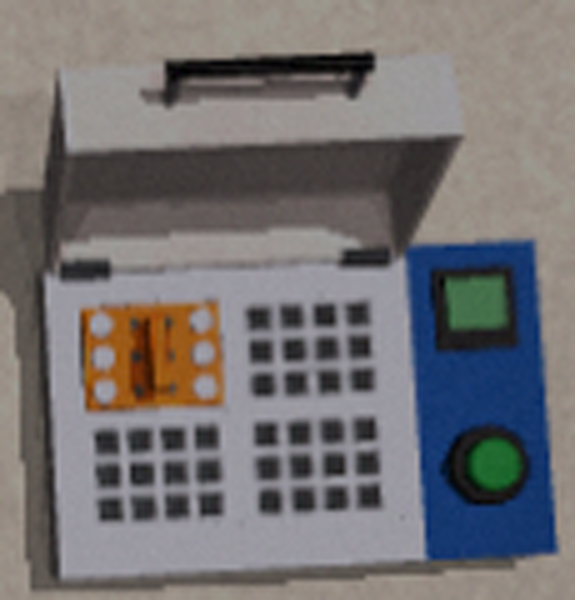

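```bash
cat >> h.py <<'E'
S=4
def blobs(m,lo,hi):
    n,l,st,c=cv2.connectedComponentsWithStats(m.astype(np.uint8))
    return [((c[i]+.5)/S-.5,st[i,4]/S/S) for i in range(1,n) if lo<=st[i,4]/S/S<=hi]
def up(d):
    return cv2.resize(d['image'],None,fx=S,fy=S,interpolation=cv2.INTER_CUBIC).astype(int)
def pca(P):
    c=P.mean(0);_,_,V=np.linalg.svd(P[:,:2]-c[:2]);a=np.degrees(np.arctan2(V[0,1],V[0,0]))
    return c,a
def carriers(d,orange=False,z=.036,lo=200,hi=1400):
    A=up(d);R,G,B=A[...,0],A[...,1],A[...,2];out=[]
    m=(R>G+50)&(G>B+35) if orange else (B>R+50)&(B>G+30)
    n,l,st,c=cv2.connectedComponentsWithStats(m.astype(np.uint8))
    for i in range(1,n):
        if not lo<=st[i,4]/S/S<=hi: continue
        pts=np.argwhere(l==i)[:,::-1].astype(np.int32)
        h=np.zeros(m.shape,np.uint8);cv2.fillConvexPoly(h,cv2.convexHull(pts),1)
        w=(h>0)&(A.min(2)>95)
        b=blobs(w,4,80)
        P=np.array([onz(d,*p,z) for p,a in b]) if b else np.zeros((0,3))
        r=[len(b),np.round((pts.mean(0)+.5)/S,1)]
        if len(b)==6:
            cen=P.mean(0);Q=P[:,:2]-cen[:2];_,s,V=np.linalg.svd(Q)
            v=V[0]; v=v*np.sign(v[1]); # carrier y axis
            r+=[np.round(cen,4),'yaw',round(np.degrees(np.arctan2(-v[0],v[1])),1),'sig',np.round(s/np.sqrt(6),4)]
        out.append(r)
    return out
E
python3 - <<'E'
from h import *
d=get('top')
for r in carriers(d): print(r)
for r in carriers(d,True,.094,): print('or',r)
A=up(d);R,G,B=A[...,0],A[...,1],A[...,2]
w=np.zeros(R.shape,bool);w[S*210:S*262,S*318:S*386]=1
b=blobs((A.max(2)<115)&w,5,30)
P=np.array([onz(d,*p,.058) for p,a in b]);print(len(P));
for p,(q,a) in zip(P,b): print(np.round(p[:2],4),np.round(q,1),round(a,1))
g=(G>R+30)&(G>B+30)
for p,a in blobs(g,60,3000): print('green',p,a,onz(d,*p,.003),onz(d,*p,.07),onz(d,*p,.08))
E
```

```text
[0, array([139.9, 148.2])]
[6, array([196.6, 204.8]), array([0.6127, 0.3199, 0.036 ]), 'yaw', np.float64(26.2), 'sig', array([0.0299, 0.0164])]
[0, array([401.1, 237.3])]
[6, array([253.5, 247. ]), array([0.4865, 0.1417, 0.036 ]), 'yaw', np.float64(-9.3), 'sig', array([0.03  , 0.0163])]
[6, array([197. , 254.5]), array([0.4604, 0.3135, 0.036 ]), 'yaw', np.float64(-8.8), 'sig', array([0.0299, 0.0163])]
or [6, array([335.3, 226.4]), array([ 0.5485, -0.0994,  0.094 ]), 'yaw', np.float64(2.1), 'sig', array([0.0293, 0.0157])]
38
[ 0.598  -0.0634] [321.8 210.1] 10.8
[ 0.579 -0.228] [376.2 217.3] 22.2
[ 0.5767 -0.1877] [362.9 217.9] 21.7
[ 0.5778 -0.2079] [369.5 217.6] 21.6
[ 0.5753 -0.1678] [356.3 218.2] 22.9
[ 0.5578 -0.0615] [321.  223.4] 10.2
[ 0.5592 -0.2287] [376.4 223.9] 22.2
[ 0.5577 -0.2088] [369.9 224.3] 22.2
[ 0.5566 -0.1893] [363.4 224.5] 22.1
[ 0.5554 -0.169 ] [356.7 224.8] 22.2
[ 0.5379 -0.2101] [370.3 230.8] 22.6
[ 0.5394 -0.2304] [377.  230.5] 22.9
[ 0.5364 -0.1901] [363.7 231.2] 22.6
[ 0.5353 -0.1704] [357.2 231.5] 22.6
[ 0.5095 -0.2319] [377.5 240.4] 22.2
[ 0.5081 -0.2121]
[... 590 characters left out ...]
8] [365.3 254.4] 23.1
[ 0.4678 -0.2145] [371.8 254.3] 23.1
[ 0.4656 -0.1749] [358.6 254.8] 22.9
[ 0.4634 -0.1389] [346.6 255.4] 23.0
[ 0.462  -0.1187] [339.9 255.8] 23.4
[ 0.4606 -0.099 ] [333.3 256.2] 23.8
[ 0.4595 -0.0792] [326.7 256.4] 23.1
green [259.24428034 199.92481187] 1445.125 [0.63302945 0.1269322  0.003     ] [0.62389833 0.12441297 0.07      ] [0.62253548 0.12403696 0.08      ]
green [399.65074482 215.1060557 ] 96.5 [ 0.59294595 -0.31430575  0.003     ] [ 0.58562604 -0.29688725  0.07      ] [ 0.58453352 -0.29428747  0.08      ]
green [403.47937076 247.35823286] 82.9375 [ 0.49194872 -0.32570989  0.003     ] [ 0.48919246 -0.30777609  0.07      ] [ 0.48878108 -0.3050994   0.08      ]
```

Call:
drive_tool(
  moves=[
    [1.9,-3.5,0,0,0,1],
    [1.9,-3.5,0,0,0,1],
    [1.9,-3.5,0,0,0,1],
    [1.9,-3.5,0,0,0,1],
    [1.9,-3.5,0,0,0,1],
    [1.9,-3.5,0,0,0,1],
    [1.9,-3.5,0,0,0,1],
    [1.9,-3.5,0,0,0,1],
    [1.9,-3.5,0,0,0,1],
    [1.9,-3.5,0,0,0,1],
  ],
  hand=-0.15,
)

```text
time: 1.4
ee_pos: [0.3654, 0.2487, 0.2054]
orientation: [-0.0, 0.054, 0.999, 0.0]
force: [1.0, -0.7, 0.6]
width: 0.0401
```

Call:
drive_tool(
  moves=[
    [1.85,-3.5,0,0,0,1],
    [1.85,-3.5,0,0,0,1],
    [1.85,-3.5,0,0,0,1],
    [1.85,-3.5,0,0,0,1],
    [1.85,-3.5,0,0,0,1],
    [1.85,-3.5,0,0,0,1],
    [1.85,-3.5,0,0,0,1],
    [1.85,-3.5,0,0,0,1],
    [1.85,-3.5,0,0,0,1],
    [1.85,-3.5,0,0,0,1],
  ],
)

```text
time: 2.65
ee_pos: [0.5504, -0.1011, 0.2053]
orientation: [-0.0, -0.033, 0.999, 0.0]
force: [-0.4, 0.3, -0.4]
width: 0.0401
```

Call:
drive_tool(
  moves=[
    [0.1,-0.2,-3,0,0,0],
    [0,0,-3,0,0,0],
    [0,0,-3,0,0,0],
    [0,0,-2,0,0,0],
    [0,0,-1,0,0,0],
    [0,0,-1,0,0,0],
    [0,0,-0.6,0,0,0],
    [0,0,0,0,0,0],
  ],
)

```text
time: 3.65
ee_pos: [0.551, -0.102, 0.0694]
orientation: [-0.0, -0.033, 0.999, -0.0]
force: [-1.1, 0.2, 0.3]
width: 0.0403
```

Run:
```python
from h import *
d=get('scene');s=sense();print(s['ee_pos'],s['force'])
u,v=map(int,proj(d,s['ee_pos']));a=d['image'][max(0,v-70):v+60,u-80:u+80,::-1]
cv2.imwrite('pics/s1.png',cv2.resize(a,None,fx=4.5,fy=4.5,interpolation=cv2.INTER_CUBIC))
```

```text
[ 0.55113673 -0.10204879  0.06967669] [-0.52244061 -0.19390935  0.05095582]
```

View pics/s1.png

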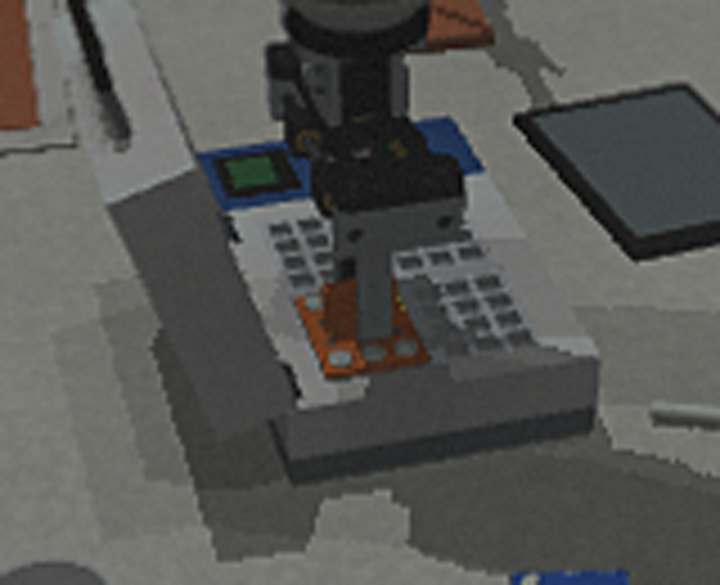

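Call:
drive_tool(
  moves=[
    [0,0,0,0,0,0],
    [0,0,0,0,0,0],
    [0,0,0,0,0,0],
    [0,0,0,0,0,0],
    [0,0,0,0,0,0],
    [0,0,0,0,0,0],
  ],
  hand=-1,
)

```text
time: 4.45
ee_pos: [0.5511, -0.103, 0.0697]
orientation: [0.0, -0.032, 0.999, -0.001]
force: [-0.2, -5.4, 1.8]
width: 0.01
```

Call:
drive_tool(
  moves=[
    [0,-0.13,0.2,0,0,0],
    [0,0,0.8,0,0,0],
    [0,0,1,0,0,0],
    [0,0,2,0,0,0],
    [0,0,3,0,0,0],
    [0,0,3,0,0,0],
    [0,3,1,0,0,0],
    [0,5,0,0,0,0],
    [0,5,0,0,0,0],
    [0,4,0,0,0,0],
  ],
)

```text
time: 5.7
ee_pos: [0.5508, 0.069, 0.1803]
orientation: [0.0, -0.033, 0.999, 0.0]
force: [-0.3, -0.3, -1.6]
width: 0.0098
```

Call:
drive_tool(
  moves=[
    [2,3,0,0,0,0],
    [3,3.1,0,0,0,0],
    [3.2,0,0,0,0,0],
    [0,0,-4,0,0,0],
    [0,0,-4,0,0,0],
    [0,0,-3,0,0,0],
    [0,0,-1,0,0,0],
    [0,0,0,0,0,0],
  ],
)

```text
time: 6.7
ee_pos: [0.6332, 0.1277, 0.06]
orientation: [0.0, -0.033, 0.999, -0.0]
force: [-0.4, 0.7, -1.2]
width: 0.0099
```

Call:
drive_tool(
  moves=[
    [0,0,-0.7,0,0,0],
    [0,-0.05,-0.5,0,0,0],
    [0,0,-0.2,0,0,0],
    [0,0,-0.1,0,0,0],
    [0,0,0,0,0,0],
  ],
)

```text
time: 7.32
ee_pos: [0.6331, 0.1272, 0.0446]
orientation: [0.0, -0.033, 0.999, -0.0]
force: [-1.1, -0.2, -0.1]
width: 0.0099
```

Call:
drive_tool(
  moves=[
    [0,0,0,0,0,0],
    [0,0,0,0,0,0],
    [0,0,1,0,0,0],
    [0,0,4,0,0,0],
    [0,0,5,0,0,0],
    [-4,-3,5,0,0,-2],
    [-5,-3,2,0,0,-2],
    [-5,-3,0,0,0,-3],
    [-5,-3,0,0,0,-3],
    [-2,-2,0,0,0,-2.9],
  ],
  hand=-0.15,
)

```text
time: 8.57
ee_pos: [0.4255, -0.0103, 0.2093]
orientation: [0.0, 0.081, 0.997, 0.001]
force: [1.6, 0.4, 0.1]
width: 0.0401
```

Run:
```python
from h import *
d=get('top','t1.png')
for r in carriers(d): print(r)
for r in carriers(d,True,.039,): print('or',r)
print(sense()['ee_pos'])
```

```text
[0, array([139.8, 148.2])]
[6, array([196.6, 204.8]), array([0.6128, 0.3199, 0.036 ]), 'yaw', np.float64(26.4), 'sig', array([0.0299, 0.0165])]
[1, array([401.1, 237.2])]
[6, array([253.5, 247. ]), array([0.4865, 0.1418, 0.036 ]), 'yaw', np.float64(-9.2), 'sig', array([0.03  , 0.0163])]
[6, array([197. , 254.5]), array([0.4603, 0.3135, 0.036 ]), 'yaw', np.float64(-8.7), 'sig', array([0.0299, 0.0163])]
or [0, array([469.6, 164.4])]
or [6, array([258.9, 199.2]), array([0.6333, 0.1284, 0.039 ]), 'yaw', np.float64(3.6), 'sig', array([0.03  , 0.0164])]
[ 0.4244518  -0.01240128  0.20931192]
```

View pics/t1.png

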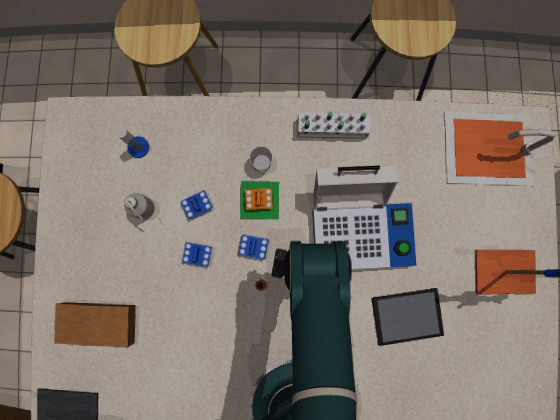

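Call:
drive_tool(
  moves=[
    [2.2,5,0,0,0,0],
    [2,5,0,0,0,0],
    [2,5.3,0,0,0,0],
    [0,0,-4,0,0,0],
    [0,0,-4,0,0,0],
    [0,0,-4,0,0,0],
    [0,0,-3,0,0,0],
    [0,0,-1,0,0,0],
    [0,0,-0.7,0,0,0],
    [0,0,0,0,0,0],
  ],
)

```text
time: 9.88
ee_pos: [0.49, 0.1438, 0.0422]
orientation: [0.0, 0.08, 0.997, 0.0]
force: [0.4, 0.1, -0.0]
width: 0.0396
```

Call:
drive_tool(
  moves=[
    [0,0,0,0,0,0],
    [0,0,0,0,0,0],
    [0,0,0,0,0,0],
    [0,0,0,0,0,0],
    [0,0,0,0,0,0],
    [0,0,0,0,0,0],
  ],
  hand=-1,
)

```text
time: 10.62
ee_pos: [0.4898, 0.1436, 0.0418]
orientation: [0.0, 0.08, 0.997, 0.0]
force: [-1.0, -0.8, 6.4]
width: 0.0096
```

Call:
drive_tool(
  moves=[
    [0,0,0.5,0,0,0],
    [0,0,2,0,0,0],
    [0,0,3.5,0,0,0],
    [0,0,3.8,0,0,0],
    [0,-4,0,0,0,3],
    [0,-5,0,0,0,3],
    [0,-5,0,0,0,3],
    [-0.2,-5,0,0,0,3],
    [-0.2,-5,0,0,0,0.9],
    [-0.1,-1.2,0,0,0,0],
  ],
)

```text
time: 11.88
ee_pos: [0.484, -0.1113, 0.1399]
orientation: [0.0, -0.031, 1.0, -0.0]
force: [0.8, 1.2, -1.3]
width: 0.0096
```

Call:
drive_tool(
  moves=[
    [0,0,-1,0,0,0],
    [0,0,-1,0,0,0],
    [0,0,0,0,0,0],
    [0,0,0,0,0,0],
  ],
)

```text
time: 12.38
ee_pos: [0.4847, -0.1077, 0.1196]
orientation: [-0.0, -0.033, 0.999, -0.0]
force: [-1.0, 0.8, -0.9]
width: 0.0096
```

Run:
```python
from h import *
s=sense();print(s['ee_pos'],s['orientation'],s['force'],s['width'])
d=get('scene')
u,v=map(int,proj(d,s['ee_pos']));a=d['image'][max(0,v-50):v+60,u-80:u+80,::-1]
cv2.imwrite('pics/s2.png',cv2.resize(a,None,fx=5,fy=5,interpolation=cv2.INTER_CUBIC))
```

```text
[ 0.48474045 -0.10768265  0.11956527] [-1.12394372e-04 -3.31369568e-02  9.99450814e-01 -2.00261244e-05] [-0.9560918   0.7869741  -0.89466729] 0.009553066524194794
```

View pics/s2.png

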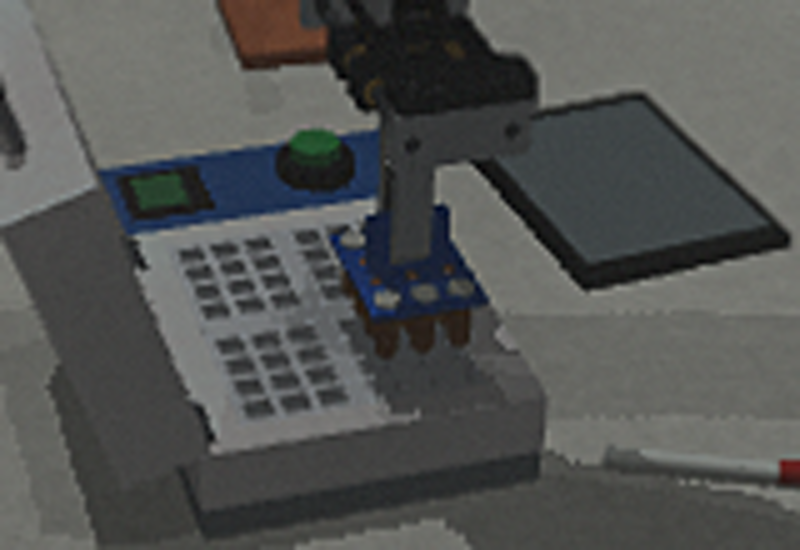

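Run:
```python
from h import *
s=sense();d=get('scene');u,v=map(int,proj(d,s['ee_pos']));v0=max(0,v-50)
y=np.array([-np.sin(np.radians(3.75)),np.cos(np.radians(3.75))])
for px in [(385,298),(424,291),(460,287)]:
    q=onz(d,px[0]/5-.5+u-80,px[1]/5-.5+v0,.114);print(q[:2], q[:2]-.03*y)
# bay3 well check (lower-left grid in crop): corner wells
for px in [(231,345),(259,408),(301,331),(327,390)]:
    print('well',onz(d,px[0]/5-.5+u-80,px[1]/5-.5+v0,.058)[:2])
```

```text
[ 0.50240121 -0.07892855] [ 0.50436331 -0.10886432]
[ 0.4811669  -0.08094727] [ 0.48312899 -0.11088303]
[ 0.46199447 -0.08059178] [ 0.46395656 -0.11052754]
well [ 0.57476054 -0.13451492]
well [ 0.57066181 -0.07421519]
well [ 0.53452458 -0.13945675]
well [ 0.53227526 -0.0822223 ]
```

Call:
drive_tool(
  moves=[
    [0,-0.05,-1,0,0,0],
    [0,0,-1,0,0,0],
    [0,0,-0.5,0,0,0],
    [0,0,-0.5,0,0,0],
    [0,0,-0.4,0,0,0],
    [0,0,0,0,0,0],
  ],
)

```text
time: 13.22
ee_pos: [0.4845, -0.1089, 0.0854]
orientation: [-0.0, -0.033, 0.999, -0.0]
force: [-0.1, 0.4, -1.1]
width: 0.0098
```

Tubes are already 14 mm into the wells without force. Continuing.

Call:
drive_tool(
  moves=[
    [0,0,-0.5,0,0,0],
    [0,0,-0.5,0,0,0],
    [0,0,-0.4,0,0,0],
    [0,0,-0.2,0,0,0],
    [0,0,0,0,0,0],
  ],
)

```text
time: 13.85
ee_pos: [0.4845, -0.1088, 0.0699]
orientation: [-0.0, -0.033, 0.999, 0.0]
force: [-4.4, 0.4, 8.5]
width: 0.0097
```

Call:
drive_tool(
  moves=[
    [0,0,0,0,0,0],
    [0,0,0,0,0,0],
    [0,0,1,0,0,0],
    [0,0,4,0,0,0],
    [0,0,5,0,0,0],
    [-0.4,5,2,0,0,-2],
    [-0.4,5,0,0,0,-2],
    [-0.4,5,0,0,0,-2],
    [-0.4,5,0,0,0,-2],
    [-0.4,5,0,0,0,-2],
  ],
  hand=-0.15,
)

```text
time: 15.1
ee_pos: [0.4644, 0.1427, 0.1905]
orientation: [0.0, 0.055, 0.998, 0.0]
force: [0.2, 0.1, 0.3]
width: 0.0396
```

Run:
```python
from h import *
d=get('top','t2.png')
for r in carriers(d): print(r)
for r in carriers(d,False,.064): print(r)
for r in carriers(d,True,.039): print('or',r)
print(sense()['ee_pos'])
```

```text
[0, array([139.8, 148.2])]
[6, array([196.6, 204.8]), array([0.6129, 0.3199, 0.036 ]), 'yaw', np.float64(26.0), 'sig', array([0.0299, 0.0166])]
[2, array([401.1, 237.2])]
[8, array([337. , 249.6])]
[5, array([195.6, 254.4])]
[0, array([139.8, 148.2])]
[6, array([196.6, 204.8]), array([0.6094, 0.3151, 0.064 ]), 'yaw', np.float64(26.0), 'sig', array([0.0294, 0.0163])]
[2, array([401.1, 237.2])]
[8, array([337. , 249.6])]
[5, array([195.6, 254.4])]
or [0, array([466.9, 137.1])]
or [0, array([471.6, 164.5])]
or [6, array([259. , 199.3]), array([0.6331, 0.1282, 0.039 ]), 'yaw', np.float64(4.3), 'sig', array([0.0299, 0.0161])]
[0.46344647 0.1491352  0.19025316]
```

Call:
drive_tool(
  moves=[
    [-0.1,5,0,0,0,-1.2],
    [-0.1,5,0,0,0,-1.2],
    [-0.1,5,0,0,0,0],
    [0,1,-3,0,0,0],
    [0,0,-3,0,0,0],
    [0,0,-2,0,0,0],
    [0,0,0,0,0,0],
    [0,0,0,0,0,0],
  ],
)

```text
time: 16.15
ee_pos: [0.4622, 0.3013, 0.1108]
orientation: [0.0, 0.076, 0.997, 0.0]
force: [0.2, -0.5, 1.1]
width: 0.04
```

Call:
drive_tool(
  moves=[
    [-0.2,1.1,0,0,0,0],
    [0,0,-3,0,0,0],
    [0,0,-2,0,0,0],
    [0,0,-1,0,0,0],
    [0,0,-0.9,0,0,0],
    [0,0,0,0,0,0],
    [0,0,0,0,0,0],
  ],
)

```text
time: 17.02
ee_pos: [0.4599, 0.3124, 0.0412]
orientation: [0.0, 0.076, 0.997, 0.0]
force: [-0.4, 0.5, 0.7]
width: 0.04
```

Call:
drive_tool(
  moves=[
    [0,0,0,0,0,0],
    [0,0,0,0,0,0],
    [0,0,0,0,0,0],
    [0,0,0,0,0,0],
    [0,0,0,0,0,0],
    [0,0,0,0,0,0],
  ],
  hand=-1,
)

```text
time: 17.77
ee_pos: [0.4597, 0.3121, 0.0407]
orientation: [0.0, 0.076, 0.997, -0.0]
force: [0.1, -1.1, 2.5]
width: 0.0099
```

Call:
drive_tool(
  moves=[
    [0,0,0.5,0,0,0],
    [0,0,2,0,0,0],
    [0,0,4,0,0,0],
    [0,0,5,0,0,0],
    [0,-4,0,0,0,2],
    [0,-5,0,0,0,2],
    [0,-5,0,0,0,2],
    [0,-5,0,0,0,2],
    [0,-5,0,0,0,2],
    [0,-5,0,0,0,2.3],
  ],
)

```text
time: 19.02
ee_pos: [0.4594, 0.0206, 0.156]
orientation: [0.0, -0.032, 0.999, 0.0]
force: [1.0, 0.7, -1.5]
width: 0.0096
```

Call:
drive_tool(
  moves=[
    [0.7,-5,0,0,0,0],
    [0.7,-5,0,0,0,0],
    [0.7,-5,0,0,0,0],
    [0.6,-5,0,0,0,0],
    [0,-2.6,0,0,0,0],
    [0,0,-1,0,0,0],
    [0,0,-1,0,0,0],
    [0,0,0,0,0,0],
    [0,0,0,0,0,0],
  ],
)

```text
time: 20.15
ee_pos: [0.4868, -0.2032, 0.1358]
orientation: [0.0, -0.032, 0.999, 0.0]
force: [-0.1, 0.5, -1.8]
width: 0.01
```

Call:
drive_tool(
  moves=[
    [0,-0.1,-1.5,0,0,0],
    [0,0,-1.5,0,0,0],
    [0,0,-1,0,0,0],
    [0,0,-0.5,0,0,0],
    [0,0,-0.5,0,0,0],
    [0,0,0,0,0,0],
  ],
)

```text
time: 20.9
ee_pos: [0.4866, -0.2049, 0.0855]
orientation: [-0.0, -0.032, 0.999, -0.0]
force: [0.3, -0.4, -1.3]
width: 0.0096
```

Call:
drive_tool(
  moves=[
    [0,0,-0.5,0,0,0],
    [0,0,-0.5,0,0,0],
    [0,0,-0.4,0,0,0],
    [0,0,-0.3,0,0,0],
    [0,0,0,0,0,0],
  ],
)

```text
time: 21.52
ee_pos: [0.4867, -0.2049, 0.0686]
orientation: [0.0, -0.032, 0.999, -0.0]
force: [0.1, 0.7, -1.4]
width: 0.0097
```

Call:
drive_tool(
  moves=[
    [0,0,-0.1,0,0,0],
    [0,0,-0.1,0,0,0],
    [0,0,0,0,0,0],
  ],
)

```text
time: 21.9
ee_pos: [0.4872, -0.2049, 0.0682]
orientation: [0.001, -0.032, 0.999, 0.0]
force: [-10.6, 6.1, 37.5]
width: 0.0098
```

Call:
drive_tool(
  moves=[
    [0,0,0.1,0,0,0],
    [0,0,0,0,0,0],
    [0,0,1,0,0,0],
    [0,0,4,0,0,0],
    [0,0,5,0,0,0],
    [0,5,2,0,0,2],
    [0,5,0,0,0,2],
    [0,5,0,0,0,2],
    [0,5,0,0,0,2],
    [0,5,0,0,0,2],
  ],
  hand=-0.15,
)

```text
time: 23.15
ee_pos: [0.4865, 0.0466, 0.1883]
orientation: [0.0, -0.119, 0.993, -0.0]
force: [0.5, -0.4, -0.4]
width: 0.0399
```

Call:
drive_tool(
  moves=[
    [0,5,0,0,0,3],
    [0,5,0,0,0,3],
    [0,5,0,0,0,3],
    [0,3,0,0,0,3.4],
    [0,0,0,0,0,0],
    [0,0,0,0,0,0],
  ],
)

```text
time: 23.9
ee_pos: [0.487, 0.2239, 0.1877]
orientation: [-0.0, -0.225, 0.974, -0.0]
force: [0.3, -0.8, -0.0]
width: 0.0399
```

Run:
```python
from h import *
d=get('top','t3.png')
for r in carriers(d): print(r)
for z in (0,.1):
  for p in [(139,207),(128,207),(152,207),(139,220),(261,161),(261,285)]: print(p,z,onz(d,*p,z)[:2].round(3))
print(sense()['ee_pos'])
```

```text
[0, array([139.8, 148.2])]
[4, array([195.6, 202.8])]
[2, array([401.1, 237.2])]
[8, array([369. , 248.3])]
[8, array([337. , 249.6])]
(139, 207) 0 [0.605 0.508]
(128, 207) 0 [0.604 0.543]
(152, 207) 0 [0.606 0.466]
(139, 220) 0 [0.564 0.506]
(261, 161) 0 [0.758 0.124]
(261, 285) 0 [0.369 0.116]
(139, 207) 0.1 [0.593 0.478]
(128, 207) 0.1 [0.593 0.512]
(152, 207) 0.1 [0.594 0.439]
(139, 220) 0.1 [0.555 0.476]
(261, 161) 0.1 [0.736 0.121]
(261, 285) 0.1 [0.374 0.113]
[0.4869885  0.22369375 0.1877651 ]
```

View pics/t3.png

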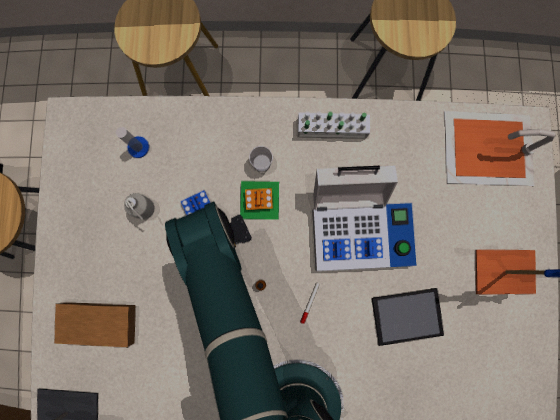

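Call:
drive_tool(
  moves=[
    [4.2,3.2,0,0,0,0],
    [4.2,3.2,0,0,0,0],
    [4.2,3.1,0,0,0,0],
    [0,0,-4,0,0,0],
    [0,0,-4,0,0,0],
    [0,0,0,0,0,0],
    [0,0,0,0,0,0],
  ],
)

```text
time: 24.82
ee_pos: [0.6136, 0.3197, 0.1095]
orientation: [0.001, -0.225, 0.974, 0.0]
force: [-0.2, -0.1, 0.7]
width: 0.04
```

Run:
```python
from h import *
s=sense();d=get('scene');u,v=map(int,proj(d,s['ee_pos']));v0=max(0,v-50)
a=d['image'][v0:v+60,u-80:u+80,::-1];print(s['ee_pos'],u,v)
cv2.imwrite('pics/s3.png',cv2.resize(a,None,fx=5,fy=5,interpolation=cv2.INTER_CUBIC))
for r in carriers(d): print(r)
d=get('top')
A=up(d);R,G,B=A[...,0],A[...,1],A[...,2]
```

```text
[0.613625   0.31974388 0.10953916] 286 279
```

View pics/s3.png

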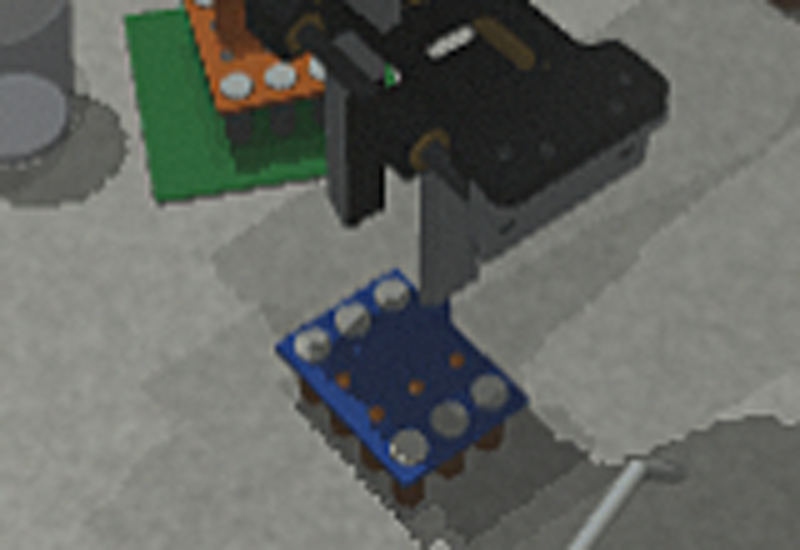

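Run:
```python
from h import *
d=get('scene');P=np.array([onz(d,a/5-.5+206,b/5-.5+229,.036)for a,b in[(313,343),(352,318),(393,292),(408,447),(450,418),(490,391)]])
print(P[:,:2].round(4),P.mean(0)); 
v=P[:3].mean(0)-P[3:].mean(0);print(np.degrees(np.arctan2(v[0],-v[1])))
```

```text
[[0.645  0.2984]
 [0.6275 0.2897]
 [0.6087 0.2805]
 [0.6188 0.3529]
 [0.6003 0.3437]
 [0.5823 0.3349]] [0.61378681 0.31670347 0.036     ]
26.083532174167292
```

Call:
drive_tool(
  moves=[
    [-0.1,-0.05,-2.5,0,0,0],
    [0,0,-2,0,0,0],
    [0,0,-1.3,0,0,0],
    [0,0,-1,0,0,0],
    [0,0,0,0,0,0],
    [0,0,0,0,0,0],
  ],
)

```text
time: 25.72
ee_pos: [0.612, 0.3198, 0.0402]
orientation: [0.0, -0.225, 0.974, 0.0]
force: [-0.3, -0.1, -0.1]
width: 0.0402
```

Call:
drive_tool(
  moves=[
    [0,0,0,0,0,0],
    [0,0,0,0,0,0],
    [0,0,0,0,0,0],
    [0,0,0,0,0,0],
    [0,0,0,0,0,0],
    [0,0,0,0,0,0],
  ],
  hand=-1,
)

```text
time: 26.48
ee_pos: [0.6117, 0.3196, 0.0397]
orientation: [0.0, -0.225, 0.974, -0.0]
force: [-0.7, -0.5, 1.9]
width: 0.01
```

Call:
drive_tool(
  moves=[
    [0,0,0.5,0,0,0],
    [0,0,2,0,0,0],
    [0,0,4,0,0,0],
    [0,0,4.5,0,0,0],
    [-3,-4,0,0,0,-4],
    [-3.1,-4,0,0,0,-4],
    [0,-5,0,0,0,-4],
    [0,-5,0,0,0,-4],
    [0,-5,0,0,0,-4],
    [0,-5,0,0,0,-2.4],
  ],
)

```text
time: 27.72
ee_pos: [0.5508, 0.0382, 0.1511]
orientation: [0.001, -0.031, 1.0, 0.0]
force: [1.4, -0.9, -1.5]
width: 0.01
```

Call:
drive_tool(
  moves=[
    [0,-5,0,0,0,0],
    [0,-5,0,0,0,0],
    [0,-4.4,0,0,0,0],
    [0,0,-2,0,0,0],
    [0,0,-1,0,0,0],
    [0,0,0,0,0,0],
    [0,0,0,0,0,0],
  ],
)

```text
time: 28.6
ee_pos: [0.551, -0.1038, 0.1204]
orientation: [0.0, -0.032, 0.999, 0.0]
force: [-0.5, 0.0, -1.3]
width: 0.0098
```

Call:
drive_tool(
  moves=[
    [-0.05,-0.05,-1,0,0,0],
    [0,0,-1,0,0,0],
    [0,0,-0.5,0,0,0],
    [0,0,-0.5,0,0,0],
    [0,0,-0.5,0,0,0],
    [0,0,0,0,0,0],
  ],
)

```text
time: 29.35
ee_pos: [0.55, -0.1048, 0.0843]
orientation: [-0.0, -0.032, 0.999, -0.0]
force: [0.5, 0.2, -1.0]
width: 0.0097
```

Call:
drive_tool(
  moves=[
    [0,0,-0.5,0,0,0],
    [0,0,-0.5,0,0,0],
    [0,0,-0.4,0,0,0],
    [0,0,-0.2,0,0,0],
    [0,0,0,0,0,0],
  ],
)

```text
time: 29.98
ee_pos: [0.5501, -0.1048, 0.0685]
orientation: [-0.0, -0.032, 0.999, -0.0]
force: [0.6, 0.3, -2.0]
width: 0.0098
```

Call:
drive_tool(
  moves=[
    [0,0,-0.1,0,0,0],
    [0,0,0,0,0,0],
  ],
)

```text
time: 30.22
ee_pos: [0.5503, -0.1049, 0.0677]
orientation: [0.0, -0.032, 0.999, -0.0]
force: [-0.6, 0.7, -0.2]
width: 0.0102
```

Call:
drive_tool(
  moves=[
    [0,0,-0.05,0,0,0],
    [0,0,0,0,0,0],
  ],
)

```text
time: 30.48
ee_pos: [0.5503, -0.1049, 0.0677]
orientation: [0.0, -0.032, 0.999, 0.0]
force: [-3.4, 0.6, 10.4]
width: 0.0097
```

Call:
drive_tool(
  moves=[
    [0,0,0,0,0,0],
    [0,0,0,0,0,0],
    [0,0,1,0,0,0],
    [0,0,4,0,0,0],
    [0,0,4,0,0,0],
    [-3,3,3,0,0,0],
    [-4,5,3,0,0,0],
    [-4,5,3,0,0,0],
    [0,5,3,0,0,0],
    [0,0,0,0,0,0],
  ],
  hand=-0.15,
)

```text
time: 31.72
ee_pos: [0.4499, 0.0669, 0.2728]
orientation: [0.002, -0.034, 0.999, 0.001]
force: [-0.4, -1.1, -1.1]
width: 0.04
```

Run:
```python
from h import *
t=get('top','t4.png');s=get('scene','s4.png');print(sense()['ee_pos'])
a=t['image'][150:270,290:430,::-1];b=s['image'][70:210,180:340,::-1]
a=cv2.resize(a,(490,420),interpolation=cv2.INTER_CUBIC);b=cv2.resize(b,(480,420),interpolation=cv2.INTER_CUBIC)
cv2.imwrite('pics/c4a.png',a);cv2.imwrite('pics/c4b.png',b)
for r in carriers(t,False,.064): print(r)
for r in carriers(t,True,.039): print('or',r)
```

```text
[0.44941722 0.06337825 0.27056545]
[0, array([139.8, 148.2])]
[2, array([401.1, 237.2])]
[8, array([335.8, 226.6])]
[8, array([369. , 248.3])]
[8, array([337. , 249.5])]
or [0, array([466.6, 136.6])]
or [0, array([472.3, 165.5])]
or [6, array([259. , 199.3]), array([0.6331, 0.1283, 0.039 ]), 'yaw', np.float64(4.3), 'sig', array([0.0299, 0.0162])]
```

View pics/c4a.png

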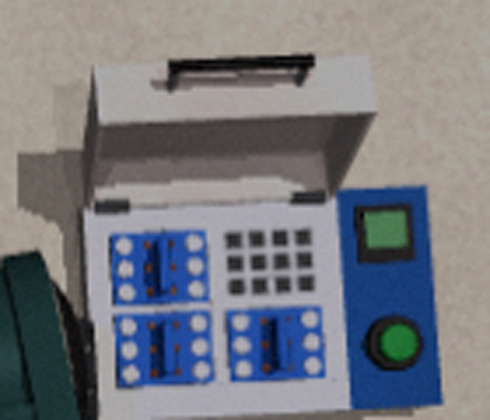

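View pics/c4b.png

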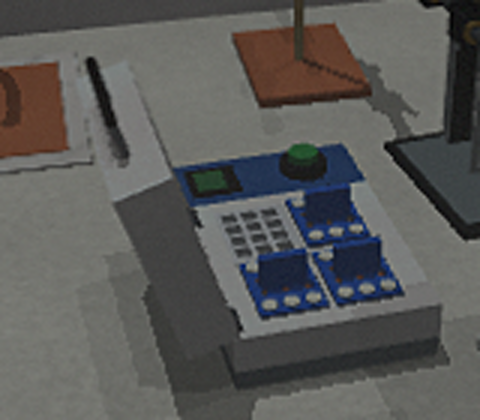

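Run:
```python
from h import *
from scipy.optimize import brentq
t=get('top');s=get('scene')
h1,h2=onz(t,322,208.9,.058),onz(t,378,206.3,.058);print(h1,h2)
A=up(t);m=np.zeros(A.shape[:2],bool);m[S*164:S*172,S*330:S*386]=1
m&=(A.max(2)<70);ys,xs=np.nonzero(m);print('bar px',(xs.min()+.5)/S,(xs.max()+.5)/S,ys.mean()/S,xs.mean()/S, len(xs)/16)
yaw=np.radians(3.65);ex=np.array([np.cos(yaw),np.sin(yaw),0]);ey=np.array([-np.sin(yaw),np.cos(yaw),0]);ez=np.array([0,0,1])
H=(h1+h2)/2
b=np.array([np.mean([[.5572,-.1990],[.4875,-.2034],[.4814,-.1078],[.5511,-.1034]],0)]).ravel()
print('block centre',b,'hinge rel in heater axes',(H[:2]-b)@ex[:2],(H[:2]-b)@ey[:2])
Hc=np.array([*b,.058])+ex*((H[:2]-b)@ex[:2])  # y on block centre
def hp(th): return Hc+.205*(-np.cos(th)*ex+np.sin(th)*ez)+.03*(np.sin(th)*ex+np.cos(th)*ez)
v=168.3
th=brentq(lambda a:proj(t,hp(a))[1]-v,1.4,2.1);print('theta',th,hp(th),proj(t,hp(th)),proj(s,hp(th)))
for e in(-.055,.055): print(proj(t,hp(th)+ey*e),proj(s,hp(th)+ey*e))
```

```text
[ 0.60162684 -0.06411406  0.058     ] [ 0.61253942 -0.23381082  0.058     ]
bar px 338.375 379.625 168.39277084172372 359.48560209424085 155.1875
block centre [ 0.5193 -0.1534] hinge rel in heater axes 0.08788757146562585 -0.0011598378106821936
theta 1.8300157311801761 [ 0.68838845 -0.14261371  0.24846124] (np.float64(358.7165323267394), np.float64(168.3000000000003)) (np.float64(214.37426676915393), np.float64(99.36626686804811))
(np.float64(379.2834882283154), np.float64(167.45611450026377)) (np.float64(211.13382791281396), np.float64(89.86808215216163))
(np.float64(338.00880717942215), np.float64(169.1731155322566)) (np.float64(217.9052123841605), np.float64(109.70891799292176))
```

Run:
```python
from h import *
s=sense();print(s['qpos'].round(3),s['ee_pos'],s['orientation'])
yaw=np.radians(3.65);ex=np.array([np.cos(yaw),np.sin(yaw),0]);ez=np.array([0,0,1])
P=[.205*(-np.cos(t)*ex+np.sin(t)*ez)+.03*(np.sin(t)*ex+np.cos(t)*ez) for t in list(np.linspace(1.83,.15,22))+[.1,.05,0]]
print((np.diff(P,axis=0)*100).round(2).tolist())
```

```text
[-0.531  0.037  0.335  1.946 -0.013  1.162  1.442] [0.44926558 0.06243254 0.26980898] [-3.30835645e-04 -3.09783317e-02  9.99519974e-01 -2.34637163e-04]
[[-1.55, -0.1, 0.59], [-1.59, -0.1, 0.47], [-1.62, -0.1, 0.34], [-1.64, -0.1, 0.21], [-1.65, -0.11, 0.07], [-1.65, -0.11, -0.06], [-1.64, -0.1, -0.19], [-1.62, -0.1, -0.32], [-1.59, -0.1, -0.45], [-1.55, -0.1, -0.58], [-1.5, -0.1, -0.7], [-1.44, -0.09, -0.82], [-1.37, -0.09, -0.93], [-1.29, -0.08, -1.04], [-1.2, -0.08, -1.14], [-1.11, -0.07, -1.23], [-1.01, -0.06, -1.31], [-0.9, -0.06, -1.39], [-0.79, -0.05, -1.46], [-0.67, -0.04, -1.52], [-0.54, -0.03, -1.56], [-0.28, -0.02, -1.0], [-0.23, -0.01, -1.01], [-0.18, -0.01, -1.02]]
```

Call:
drive_tool(
  moves=[
    [0,0,3,0,0,-10],
    [1,-2,1,0,0,-10],
    [2,-2.4,0,0,0,-10],
    [3,-2.4,0,0,0,-10],
    [3,-2.4,0,0,0,-10],
    [3,-2.4,0,0,0,-10],
    [3,-3,0,0,0,-10],
    [3,-3,0,0,0,-10],
    [3,-3,0,0,0,-10],
    [2.9,0,0,0,0,0],
  ],
)

```text
time: 33.17
ee_pos: [0.6883, -0.1469, 0.3091]
orientation: [-0.0, 0.687, 0.726, -0.001]
force: [0.0, 0.4, -0.1]
width: 0.0401
```

Call:
drive_tool(
  moves=[
    [0,0,0,0,0,0],
    [0,0,0,0,0,0],
  ],
)

```text
time: 33.42
ee_pos: [0.6877, -0.1435, 0.3096]
orientation: [-0.0, 0.685, 0.729, -0.001]
force: [-1.2, -0.2, 1.5]
width: 0.0397
```

Run:
```python
from h import *
s=sense();print(s['qpos'].round(3),s['ee_pos'],s['orientation'])
d=get('scene');u,v=map(int,proj(d,s['ee_pos']));a=d['image'][max(0,v-40):v+70,u-80:u+80,::-1]
cv2.imwrite('pics/s5.png',cv2.resize(a,None,fx=5,fy=5,interpolation=cv2.INTER_CUBIC))
```

```text
[-0.214  0.557  0.613  1.272 -0.312  1.408  0.439] [ 0.68768919 -0.14351957  0.30955655] [-3.00826595e-04  6.84755877e-01  7.28772193e-01 -6.23933154e-04]
```

View pics/s5.png

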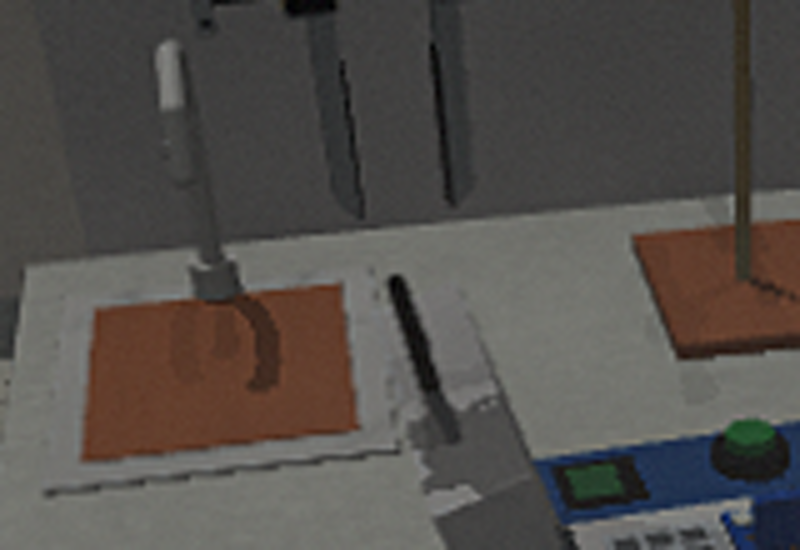

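Call:
drive_tool(
  moves=[
    [0,0,-2,0,0,0],
    [0,0,-2,0,0,0],
    [0,0,-2,0,0,0],
    [0,0,-1.5,0,0,0],
    [0,0,0,0,0,0],
  ],
)

```text
time: 34.1
ee_pos: [0.688, -0.1422, 0.2339]
orientation: [-0.001, 0.684, 0.729, -0.001]
force: [0.2, 0.2, 0.8]
width: 0.04
```

Call:
drive_tool(
  moves=[
    [0,0,0,0,0,0],
    [0,0,0,0,0,0],
    [0,0,0,0,0,0],
    [0,0,0,0,0,0],
    [0,0,0,0,0,0],
    [0,0,0,0,0,0],
  ],
  hand=-1,
)

```text
time: 34.85
ee_pos: [0.6892, -0.1424, 0.2359]
orientation: [0.001, 0.684, 0.729, 0.001]
force: [5.8, 0.1, 4.8]
width: 0.0091
```

Call:
drive_tool(
  moves=[
    [-1.55,-0.1,0.59,0,0,0],
    [-1.59,-0.1,0.47,0,0,0],
    [-1.62,-0.1,0.34,0,0,0],
    [0,0,0,0,0,0],
  ],
)

```text
time: 35.35
ee_pos: [0.6405, -0.1454, 0.2503]
orientation: [0.0, 0.684, 0.729, 0.001]
force: [-0.8, 0.8, 10.0]
width: 0.0089
```

Call:
drive_tool(
  moves=[
    [-1.64,-0.1,0.26,0,0,0],
    [-1.65,-0.11,0.12,0,0,0],
    [-1.65,-0.11,-0.06,0,0,0],
    [-1.64,-0.1,-0.19,0,0,0],
    [0,0,0,0,0,0],
  ],
)

```text
time: 35.98
ee_pos: [0.5743, -0.1492, 0.2506]
orientation: [-0.001, 0.684, 0.729, 0.0]
force: [-3.0, 2.3, 5.1]
width: 0.0089
```

Call:
drive_tool(
  moves=[
    [-1.62,-0.1,-0.32,0,0,0],
    [-1.59,-0.1,-0.45,0,0,0],
    [-1.55,-0.1,-0.58,0,0,0],
    [-1.5,-0.1,-0.7,0,0,0],
    [0,0,0,0,0,0],
  ],
)

```text
time: 36.6
ee_pos: [0.5118, -0.1532, 0.2295]
orientation: [-0.001, 0.684, 0.729, -0.0]
force: [-0.2, 4.1, -1.4]
width: 0.0088
```

Call:
drive_tool(
  moves=[
    [-1.44,0,-0.82,0,0,0],
    [-1.37,-0.05,-0.93,0,0,0],
    [-1.29,-0.08,-1.04,0,0,0],
    [-1.2,-0.08,-1.14,0,0,0],
    [0,0,0,0,0,0],
  ],
)

```text
time: 37.22
ee_pos: [0.4591, -0.1562, 0.1904]
orientation: [-0.0, 0.685, 0.729, -0.001]
force: [-3.3, -1.3, -0.2]
width: 0.009
```

Call:
drive_tool(
  moves=[
    [-1.11,-0.07,-1.23,0,0,0],
    [-1.01,-0.06,-1.31,0,0,0],
    [-0.9,-0.06,-1.39,0,0,0],
    [0,0,0,0,0,0],
  ],
)

```text
time: 37.72
ee_pos: [0.429, -0.158, 0.1511]
orientation: [-0.001, 0.684, 0.729, -0.001]
force: [-4.7, -1.6, -0.3]
width: 0.0088
```

Call:
drive_tool(
  moves=[
    [-0.4,-0.03,-0.73,0,0,0],
    [-0.39,-0.03,-0.73,0,0,0],
    [-0.34,-0.02,-0.76,0,0,0],
    [-0.33,-0.02,-0.76,0,0,0],
    [-0.27,-0.02,-0.78,0,0,0],
    [-0.27,-0.01,-0.78,0,0,0],
    [0,0,0,0,0,0],
  ],
)

```text
time: 38.6
ee_pos: [0.4086, -0.1592, 0.1058]
orientation: [-0.001, 0.684, 0.729, -0.001]
force: [-10.1, -2.0, 0.8]
width: 0.009
```

Call:
drive_tool(
  moves=[
    [-0.14,-0.01,-0.5,0,0,0],
    [-0.14,-0.01,-0.5,0,0,0],
    [-0.12,-0.01,-0.5,0,0,0],
    [-0.11,0,-0.5,0,0,0],
    [0,0,0,0,0,0],
  ],
)

```text
time: 39.22
ee_pos: [0.4033, -0.1595, 0.0857]
orientation: [-0.001, 0.684, 0.729, -0.001]
force: [-11.9, -3.5, -0.3]
width: 0.0091
```

Call:
drive_tool(
  moves=[
    [-0.15,0,-0.4,0,0,0],
    [-0.15,0,-0.3,0,0,0],
    [-0.05,0,-0.2,0,0,0],
    [0,0,0,0,0,0],
  ],
)

```text
time: 39.72
ee_pos: [0.4016, -0.1596, 0.0772]
orientation: [0.001, 0.684, 0.729, 0.0]
force: [1.7, -3.8, -2.4]
width: 0.0091
```

Call:
drive_tool(
  moves=[
    [0,0,-0.15,0,0,0],
    [0,0,-0.15,0,0,0],
    [0,0,0,0,0,0],
  ],
)

```text
time: 40.1
ee_pos: [0.401, -0.1596, 0.074]
orientation: [0.0, 0.684, 0.729, -0.0]
force: [2.1, -5.5, -3.6]
width: 0.0092
```

Call:
drive_tool(
  moves=[
    [0,0,-0.1,0,0,0],
    [0,0,-0.1,0,0,0],
    [0,0,0,0,0,0],
  ],
)

```text
time: 40.48
ee_pos: [0.4007, -0.1596, 0.0719]
orientation: [0.0, 0.684, 0.729, -0.0]
force: [-0.5, -6.5, -1.6]
width: 0.009
```

Call:
drive_tool(
  moves=[
    [0,0.1,-0.1,0,0,0],
    [0,0,-0.1,0,0,0],
    [0,0,-0.1,0,0,0],
    [0,0,0,0,0,0],
  ],
)

```text
time: 40.98
ee_pos: [0.4006, -0.1593, 0.0698]
orientation: [0.0, 0.685, 0.729, 0.0]
force: [-11.5, -8.6, 33.6]
width: 0.0091
```

Call:
drive_tool(
  moves=[
    [0,0,0.1,0,0,0],
    [0,0,0,0,0,0],
    [0,0,0,0,0,0],
    [0,0,0,0,0,0],
  ],
  hand=-0.55,
)

```text
time: 41.48
ee_pos: [0.4006, -0.1581, 0.0699]
orientation: [-0.0, 0.684, 0.729, -0.0]
force: [-1.2, -0.1, -0.3]
width: 0.0205
```

Call:
drive_tool(
  moves=[
    [0,0,2,0,0,0],
    [0,0,3,0,0,0],
    [0,0,4,0,0,0],
    [0,3,3,0,0,0],
    [0,5,3,0,0,0],
    [0,5,0,0,0,0],
    [0,5,0,0,0,0],
    [0,0,0,0,0,0],
  ],
)

```text
time: 42.48
ee_pos: [0.4004, 0.0246, 0.2199]
orientation: [-0.0, 0.682, 0.731, -0.0]
force: [-0.8, -0.6, 0.6]
width: 0.0212
```

Run:
```python
from h import *
t=get('top','t6.png');s=get('scene','s6.png');print(sense()['ee_pos'],sense()['force'])
a=t['image'][170:290,300:430,::-1];b=s['image'][90:220,210:350,::-1]
a=cv2.resize(a,(390,360),interpolation=cv2.INTER_CUBIC);b=cv2.resize(b,(388,360),interpolation=cv2.INTER_CUBIC)
cv2.imwrite('pics/c6.png',np.hstack([a,b]))
yaw=np.radians(3.65);ex=np.array([np.cos(yaw),np.sin(yaw),0]);ey=np.array([-np.sin(yaw),np.cos(yaw),0]);ez=np.array([0,0,1])
Hc=np.array([.5193,-.1534,.058])+.0879*ex
for th in(0,.03,.1):
  p=Hc+.205*(-np.cos(th)*ex+np.sin(th)*ez)+.03*(np.sin(th)*ex+np.cos(th)*ez)
  print(th,p,[np.round(proj(d,p+e*ey),1) for d in(t,s) for e in(-.055,.055)])
A=up(t);R,G,B=A[...,0],A[...,1],A[...,2]
for p,a in blobs((G>R+30)&(G>B+30),60,150): print(p,a,onz(t,*p,.07))
```

```text
[0.40054479 0.02165828 0.21987195] [-0.14890932 -0.84462056 -0.17733629]
0 [ 0.40243753 -0.16085475  0.088     ] [array([374.2, 275.3]), array([336.7, 277.2]), array([315.6, 129.2]), array([329.2, 149.3])]
0.03 [ 0.40342763 -0.1607916   0.09413558] [array([374.6, 275. ]), array([337. , 276.9]), array([315.4, 127.4]), array([329. , 147.4])]
0.1 [ 0.40644853 -0.16059889  0.10831598] [array([375.5, 274. ]), array([337.6, 276. ]), array([314.6, 123.2]), array([328.3, 143.1])]
[399.64623977 215.04082756] 99.3125 [ 0.58582241 -0.29687551  0.07      ]
[403.43740795 247.34388807] 84.875 [ 0.48923364 -0.30764879  0.07      ]
```

View pics/c6.png

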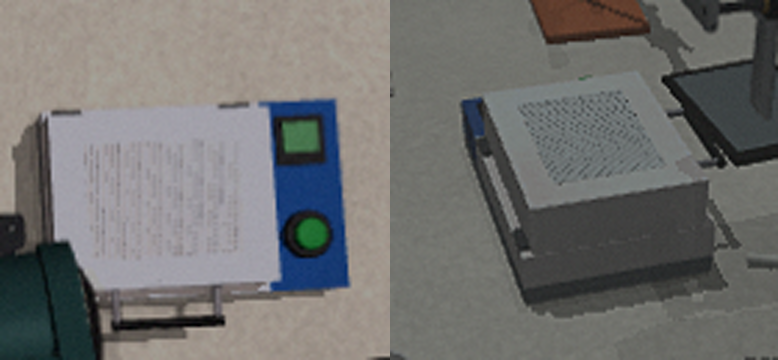

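Call:
drive_tool(
  moves=[
    [1.5,-5,0,0,0,0],
    [1.5,-5,0,0,0,0],
    [1.5,-5,0,0,0,0],
    [0,-2.9,-4,0,0,0],
    [0,0,-4,0,0,0],
    [0,0,-1.5,0,0,0],
    [0,0,0,0,0,0],
    [0,0,0,0,0,0],
  ],
  hand=-1,
)

```text
time: 43.58
ee_pos: [0.4463, -0.1574, 0.1262]
orientation: [0.001, 0.684, 0.729, 0.001]
force: [0.3, 0.1, 0.3]
width: 0.0005
```

Call:
drive_tool(
  moves=[
    [0,0,-0.5,0,0,0],
    [0,0,-0.2,0,0,0],
    [0,0,-0.1,0,0,0],
    [0,0,0,0,0,0],
  ],
)

```text
time: 44.08
ee_pos: [0.4456, -0.1572, 0.117]
orientation: [-0.0, 0.684, 0.729, -0.0]
force: [0.5, -0.2, 0.1]
width: 0.0003
```

Call:
drive_tool(
  moves=[
    [0,0,-0.3,0,0,0],
    [0,0,-0.2,0,0,0],
    [0,0,-0.1,0,0,0],
    [0,0,0,0,0,0],
  ],
)

```text
time: 44.58
ee_pos: [0.4456, -0.1573, 0.1109]
orientation: [-0.0, 0.684, 0.729, -0.0]
force: [-0.8, -0.4, 0.3]
width: 0.0003
```

Call:
drive_tool(
  moves=[
    [0,0,-0.1,0,0,0],
    [0,0,0,0,0,0],
  ],
)

```text
time: 44.82
ee_pos: [0.4457, -0.1573, 0.1102]
orientation: [-0.0, 0.684, 0.729, 0.0]
force: [-2.3, 0.8, 7.3]
width: 0.0004
```

Call:
drive_tool(
  moves=[
    [0,0,-0.05,0,0,0],
    [0,0,0,0,0,0],
    [0,0,0,0,0,0],
  ],
)

```text
time: 45.2
ee_pos: [0.4457, -0.1573, 0.1101]
orientation: [-0.0, 0.684, 0.729, 0.0]
force: [-7.5, 2.0, 18.7]
width: 0.0004
```

Call:
drive_tool(
  moves=[
    [0,0,2,0,0,0],
    [0,0,2,0,0,0],
    [1.5,-5,0,0,0,0],
    [1.5,-5,0,0,0,0],
    [1.3,-4.9,0,0,0,0],
    [0,0,-3,0,0,0],
    [0,0,-2,0,0,0],
    [0,0,0,0,0,0],
    [0,0,0,0,0,0],
  ],
)

```text
time: 46.32
ee_pos: [0.4891, -0.306, 0.1003]
orientation: [0.0, 0.684, 0.729, 0.0]
force: [-0.7, -0.1, -0.3]
width: 0.0007
```

Run:
```python
from h import *
s=get('scene','s7.png');t=get('top');d=cv2.imread('pics/s4.png');e=sense();print(e['ee_pos'],e['force'])
A=cv2.resize(d[:,:,::-1],None,fx=S,fy=S,interpolation=cv2.INTER_CUBIC).astype(int);R,G,B=A[...,0],A[...,1],A[...,2]
for p,a in blobs((G>R+25)&(G>B+20),20,200):
  print(p,a,[ (z,onz(s,*p,z)[:2].round(4)) for z in(.06,.07,.08)])
```

```text
[ 0.48920402 -0.30611617  0.10043867] [-0.2231581 -0.0674419  0.8167452]
[280.4743538  119.99333603] 38.6875 [(0.06, array([ 0.4839, -0.3401])), (0.07, array([ 0.4876, -0.3225])), (0.08, array([ 0.4913, -0.3049]))]
```

Call:
drive_tool(
  moves=[
    [0,0,-1,0,0,0],
    [0,0,-0.8,0,0,0],
    [0,0,-0.2,0,0,0],
    [0,0,-0.2,0,0,0],
    [0,0,0,0,0,0],
  ],
)

```text
time: 47.05
ee_pos: [0.4885, -0.3062, 0.0774]
orientation: [-0.0, 0.684, 0.729, -0.0]
force: [-2.4, 2.7, 2.9]
width: 0.0003
```

Call:
drive_tool(
  moves=[
    [0,0,-0.2,0,0,0],
    [0,0,-0.2,0,0,0],
    [0,0,0,0,0,0],
  ],
)

```text
time: 47.42
ee_pos: [0.4887, -0.3064, 0.0741]
orientation: [0.0, 0.684, 0.729, 0.0]
force: [-4.7, 4.4, 16.8]
width: 0.0004
```

Call:
drive_tool(
  moves=[
    [0,0,-0.05,0,0,0],
    [0,0,0,0,0,0],
    [0,0,0,0,0,0],
  ],
)

```text
time: 47.8
ee_pos: [0.4888, -0.3064, 0.0739]
orientation: [0.0, 0.684, 0.729, 0.0]
force: [-8.3, 6.2, 24.4]
width: 0.0005
```

Hard stop: fully pressed. Releasing and checking.

Call:
drive_tool(
  moves=[
    [0,0,0.5,0,0,0],
    [0,0,1,0,0,0],
    [0,0,3,0,0,0],
    [0,0,4,0,0,0],
    [0,0,4,0,0,0],
    [-3,0,0,0,0,0],
    [-5,-3,0,0,0,0],
    [0,0,0,0,0,0],
    [0,0,0,0,0,0],
  ],
)

```text
time: 48.92
ee_pos: [0.4089, -0.3363, 0.1983]
orientation: [0.0, 0.684, 0.729, 0.0]
force: [-0.5, 0.2, 0.6]
width: 0.0005
```

Run:
```python
from h import *
t=get('top');s=get('scene');e=sense();print(e['time'],e['ee_pos'],e['force'])
for r in carriers(t): print(r)
for r in carriers(t,True,.039): print('or',r)
cv2.imwrite('pics/end.png',np.hstack([cv2.resize(x['image'],(400,300))[:,:,::-1] for x in(t,s)]))
```

```text
49.025 [ 0.40937448 -0.33584004  0.19797042] [0.23909938 0.06429558 0.64282454]
[0, array([139.9, 148.2])]
[1, array([404.1, 236.2])]
or [6, array([259. , 199.3]), array([0.6331, 0.1282, 0.039 ]), 'yaw', np.float64(4.3), 'sig', array([0.0299, 0.0161])]
```

View pics/end.png

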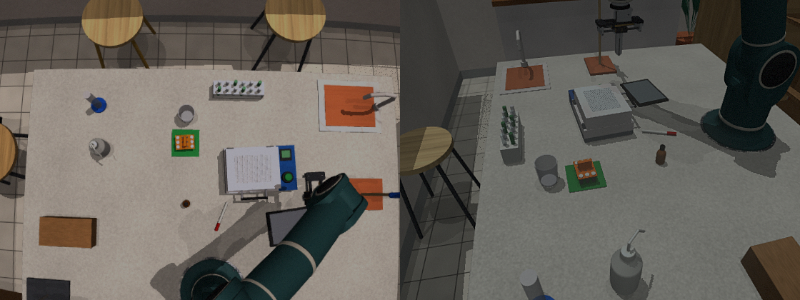

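The final picture shows the cover closed, the orange carrier upright in the middle of the mat, no blue carriers left on the bench, the three bystanders where they stood and the arm clear of everything.

```bash
python3 -c "
from station import bot; print(bot.job_done())"
```

```text
the job is handed in; nothing more can be done
None
```

The job is done and handed in at about 49 s of the 208 s allowed; the hand-in reports no verdict.

- **Orange carrier:** it stands upright on the green mat, measured about 1 mm from the mat's centre in the last top view.
- **Blue carriers:** all three were on the bench, and they are now in the front left, front right and back left bays. Each was lowered until it met a firm stop at seated height. The top view before closing showed them flat on the block.
- **Forces while seating:** contact forces were 8 to 10 N, except the front right carrier, which peaked at 37.5 N at its stop.
- **Cover:** it was guided shut by its handle. The last step met its stop at 33.6 N, harder than I intended. A fingertip pressed on the cover then met it at 0.110 m, the height expected when fully closed, and it did not give under 18.7 N.
- **Start button:** with the cover closed it was pressed to a hard stop at 24 N, after about 5 to 6 mm of travel, then let go.
- **Bystanders:** the dropper bottle, beaker and wash bottle look unmoved in the final picture.

**Disagreements and unmeasured items:** the side camera read 2 to 4 mm off the top camera, so I relied on the top camera. The button's spring-back was not measured separately.

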